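# Stage a bar offcut in the feed gutter and lock it with the keeper

### The arm

A 7-joint arm with a two-finger parallel gripper is mounted at the origin on the work surface. World frame = base frame: x ahead of the robot, y to its left, z up, the work surface at z = 0. Lengths are in mm, angles in degrees, forces in N, time in s.
With the tool pointing down it reaches from about 425 to 875 mm from the base axis. Payload 4.7 kg.
Tool frame: the origin (TCP) lies midway between the tips of the shut fingers; the grasp point (between the pads) lies 19 mm behind it; z points along the fingers, y is the line along which they close (so a half turn about z gives the same grasp; the last joint's range is limited). The gripper opens to 85 mm and grips with 20 to 120 N. Pads are 22 mm wide; open, the fingers measure 114 mm over their backs; the gripper's body (76 mm by 85 mm) begins 54 mm behind the grasp point. The pads swing forward as they close: fully open they stand 13 mm farther back than shut.
Start: joints at [-71.27, 18.392, -4.016, 83.108, 1.295, 78.541, -3.26], TCP at [200.048, 618.47, 231.349] pointing down, gripper open.
Joint ranges: [-163.93, 163.93], [-17.29, 119.83], [-79.2, 71.16], [3.27, 140.29], [-89.18, 269.18], [5.43, 117.66], [-154.24, 154.24]. Speed limits (degrees/s): [147.25, 147.25, 180, 180, 180, 180, 180].

### API

Orientations are given as [roll, pitch, yaw] about the fixed x, y, z axes, in that order (R = Rz(yaw) Ry(pitch) Rx(roll)).
In Python, from plant import * gives the robot as it stands.
- The arm moves only by the tool servo_tool, never from a script. Its argument "rows" is a list of rows, each a list of 6 numbers: the shift along the tool's x, y, z in fractions of the full range, 1 being 50 cm, then the turn, a rotation vector about the tool's x, y, z in parts of the range, where 1.0 means 180 degrees. A call has 1 to 5 rows; each row is the pose to reach, as a shift and turn from the pose commanded when the call began, along the tool's axes at that moment; what a row does not reach only later rows make up. A row lasts 1/8 s, in which the tool goes at most 62.5 mm and 10.7 degrees, less where a joint would pass 70% of its speed; a pose out of reach is approached as far as the arm can. A call with a gripper value outside its range is refused whole. "hand" is the finger opening in m, from 0 to 0.0854, set as the call begins (left out, the last holds). The fingers move at their own pace and stop on an object; the grip force is fixed at half the most. Time passes only in rows, so rows that repeat a pose let the fingers close. It gives the time, the measured TCP pose, the force, the opening and the grip force at its end, in the units of the state.
- state(): the state, without advancing time (a new reading comes with each control period).
- get_image(name): name is "side" or "top"; returns a dict with "color" (420x560x3 uint8, red, green, blue), "z_map" (420x560 float32, mm along the optical axis (not along the pixel's ray), 0 where there is no reading), "mtx" (3x3 intrinsics, pixels), "rvec" (rotation vector, rad) and "tvec" (3), from world to camera coordinates, as OpenCV has them. Camera axes: x right, y down, z forward; pixel columns grow to the right and rows downward; lengths in mm; the calibration is good to about 2 mm. A picture is of the moment at which its call begins.
- job_done(): hands the job in; it is judged then, once.
The state is a dict: "time_s": time; "qpos": joint angles; "qvel": joint speeds; "effort": joint torques, N m; "ee_pos": TCP position; "ee_rot": TCP orientation; "ft_force": force on the tool from outside, world axes, zero at the start; "ft_torque": the same for the moment, N m; "grip_width": opening from 0.0 (shut) to 1.0 (fully open); "finger_force": force on a finger pad.
Only numpy, scipy, OpenCV 4.12 (cv2) and the standard library are available. Lean on these libraries where they do the work, as an engineer would, in place of code of your own. Each camera call takes 0.05 s, during which the arm holds its last target. There are 200 camera calls.

### The job

Two round steel pieces wait at the low end of the two-lane sloped gutter: push the plain solid bar offcut steadily up its lane with the fingertips, over the crest and home against the end stop, so that it cannot roll back, keeping it down in the gutter and not flicking it. Then push the keeper arm on the middle wall round until it stands square across that same lane behind the bar. Do not touch the waisted test piece in the other lane, and leave everything else on the bench where it is.

Things in the scene. Friction and masses are not known exactly. Their poses are not given: they have to be found in the camera images.
- chute: Fixed two-lane aluminium gutter, blue floors, 138 x 255 mm. Origin: in the gutter floor surface (z = 0), between the lanes, 40 mm above the table. x points uphill along the lanes (7 degrees up), z square to the floor, y level, to the left looking uphill. Lanes 46 mm wide, centred at y = +38 (left), -38 mm (right). Outer walls 6 mm, middle wall 30 mm thick, tops at z = 15 mm.
- lip_left (a point): Top edge of the left lane's steel lip at the low end, 6 mm thick (chute x = -97 to -91, top z = 8 mm). The waiting part rests against it; from it the lane floor is flat (z = 0) up to the crest. There is nothing beyond the lip but 15 mm of gutter floor and the table.
- lip_right (a point): Top edge of the right lane's steel lip at the low end, 6 mm thick (chute x = -97 to -91, top z = 8 mm). The waiting part rests against it; from it the lane floor is flat (z = 0) up to the crest. There is nothing beyond the lip but 15 mm of gutter floor and the table.
- crest_left (a point): Crest of the left lane, chute x = 38, z = 0 mm. A part let go before the crest rolls back to the lip. Past it the floor dips, 12 degrees from the lane floor (5 degrees below level), and the part rolls on by itself to the end stop.
- crest_right (a point): Crest of the right lane, chute x = 38, z = 0 mm. A part let go before the crest rolls back to the lip. Past it the floor dips, 12 degrees from the lane floor (5 degrees below level), and the part rolls on by itself to the end stop.
- home_left (a point): Where the bar's centre lies when it is home in the left lane's pocket against the end stop: chute x = 75, z = 12.6 mm. The stop is a dark steel wall, its face at chute x = 95 mm, its top at z = 24 mm.
- home_right (a point): Where the bar's centre lies when it is home in the right lane's pocket against the end stop: chute x = 75, z = 12.6 mm. The stop is a dark steel wall, its face at chute x = 95 mm, its top at z = 24 mm.
- bar: Plain solid steel bar offcut, a cylinder 40 mm in diameter and 40 mm long lying across one of the two lanes (either one), waiting at the low lip (centre at chute x = -75, z = 20 mm). About 0.25 to 0.45 kg. Origin at its centre; its y axis is the cylinder's axis; it rolls freely.
- stub: Waisted steel test piece in the other lane: two discs 40 mm in diameter and 10 mm thick joined by a slim neck 18 mm thick, 40 mm long in all. Origin at its centre, y along its axis. It waits at the low lip of its lane and stays there.
- keeper (a joint): Angle (rad) of the keeper, a dark steel arm 64 x 14 x 12 mm (chute z = 18 to 30 mm) turning about a pivot on the middle wall, in the plane of the gutter. 0: along the middle wall, free end downhill. Positive: over the left lane (chute +y), negative: over the right. Hard limits +-1.571, square across the lane. Stays where left; about 1 N at its end moves it.
- keeper_pivot (a point): The keeper's pivot: on the middle wall at chute x = 44, y = 0, mid-thickness of the arm (chute z = 24 mm). Square across a lane, the arm clears a bar at home by 5 mm.
- keeper_post (a point): Middle of the small black post (10 mm diameter, 18 mm tall, chute z = 30 to 48 mm) that stands on the keeper's free end, 56 mm from the pivot.
- puck0: A bystander: black resin-mounted specimen puck, 40 mm across, 18 mm tall, on the table beside the rack's left side. Origin: centre of its underside.
- puck1: A bystander: black resin-mounted specimen puck, 32 mm across, 18 mm tall, on the table beside the rack's right side. Origin: centre of its underside.
- standing_bar: A bystander: steel bar offcut, 30 mm across, 45 mm tall, standing on end on the table left of the rack. Origin: centre of its underside.
- wash_bottle: A bystander: white wash bottle with a red cap, 60 mm across, 160 mm tall, far left. Origin: centre of its underside.
- dish: A bystander: white ceramic dish, 90 mm across, 20 mm high, far right. Origin: centre of its underside.
- driver: A bystander: screwdriver lying on the table, far right. Origin: on the tool.
- polish_jar: A bystander: clear jar with a black lid, 64 mm across, 70 mm tall, far left. Origin: centre of its underside.
Things that resemble listed ones, but are neither listed nor needed, are in the scene too. What is shaped like the bar but brown is not meant.

How it is judged (in metres and radians):
On the way, in this order (a step that is already met when the one before it is completed fails the run):
1. the bar rests in the pocket against the end stop, the keeper not yet swung (x of bar in the frame of chute between 0.067 and 0.08 m and z of bar in the frame of chute between 0.006 and 0.018 m and linear speed of bar below 0.05 m/s and value of joint keeper between -0.8 and 0.8 rad), for 0.2 s.
2. the keeper stands across the bar's lane (((y of bar in the frame of chute above 0.02 m and value of joint keeper above 1.4 rad) or (y of bar in the frame of chute below -0.02 m and value of joint keeper below -1.4 rad))), for 0.2 s.
At the end, for the whole second after the job is handed in: The bar lies still in the pocket at the top of its lane, its centre within 8 mm of the place where it touches the stop; the keeper is over the bar's lane, within 10 degrees of square across it; the waisted piece is within 10 mm of its start (x of bar in the frame of chute between 0.067 and 0.08 m and z of bar in the frame of chute between 0.006 and 0.018 m and linear speed of bar below 0.05 m/s and ((y of bar in the frame of chute above 0.02 m and value of joint keeper above 1.4 rad) or (y of bar in the frame of chute below -0.02 m and value of joint keeper below -1.4 rad)) and distance of stub from where it was at the start of the episode below 0.01 m).
It fails at once if the bar is lifted more than 12 mm off the gutter floor or taken out of its lane (z of bar in the frame of chute above 0.032 m or z of bar in the frame of chute below -0.01 m).
It fails at once if the bar is flicked (faster than 0.5 m/s) (linear speed of bar above 0.5 m/s).
It fails at once if the robot touches the waisted test piece (contact force between any of the arm, the fingers and stub above 0.3 N).
It fails at once if the waisted test piece is displaced by more than 15 mm (distance of stub from where it was at the start of the episode above 0.015 m).
It fails at once if a bystander is displaced by more than 20 mm (distance of any of puck0, puck1, standing_bar, wash_bottle, dish, driver, polish_jar from where it was at the start of the episode above 0.02 m).
It also fails if it takes over 42 s, if anything falls off the work surface, if the arm or the gripper's body presses on something with over 40 N, if the wrist force passes 120 N, or if a joint passes its speed limit or range.

## Working session

There is one attempt and no reset: what is moved stays moved. The work goes in short steps, Python scripts to look and compute and a tool call to move; the robot and the scene stay as the last step left them, time stands still between calls to the robot, and variables do not carry over. Pictures are saved under pics/ and viewed, at most 10 in all, crops included, and the job is handed in when it is done.

Besides the shell and the picture viewer there is one more tool, called after ">>>" by a JSON object that holds its "op" and its "data". servo_tool: Moves the arm, as the interface text tells. Its arguments: {"type":"object","properties":{"rows":{"type":"array","items":{"type":"array","items":{"type":"number"}}},"hand":{"type":"number"}},"required":["rows"]}

```bash
mkdir -p pics; ls
python3 - <<'E'
from plant import *
import cv2,numpy as np
for n in("top","side"):
    d=get_image(n); np.savez(f"pics/{n}0.npz",**d); cv2.imwrite(f"pics/{n}0.png",d["color"][:,:,::-1])
    R=cv2.Rodrigues(np.array(d["rvec"],float))[0]; print(n,np.array(d["mtx"]).tolist(),(-R.T@np.array(d["tvec"]).ravel()).round(1),R[2].round(2))
s=state();print(s["time_s"],s["ee_pos"],s["ee_rot"],s["ft_force"])
E
```

```text
pics
top [[505.9114029874837, 0.0, 286.347150762181], [0.0, 505.9114029874837, 208.5249359173869], [0.0, 0.0, 1.0]] [ 290.5    8.7 1283.4] [ 0.22  0.   -0.98]
side [[483.4114130801306, 0.0, 286.10881529874484], [0.0, 483.4114130801306, 217.01399906488385], [0.0, 0.0, 1.0]] [ 405.4 -882.4  892.1] [ 0.12  0.74 -0.66]
0.1 [199.90716087 617.99193196 230.33302269] [-1.79902206e+02  5.24227858e-03  1.62080138e+02] [-1.20080089 -1.27285531 -0.20211971]
```

View pics/top0.png

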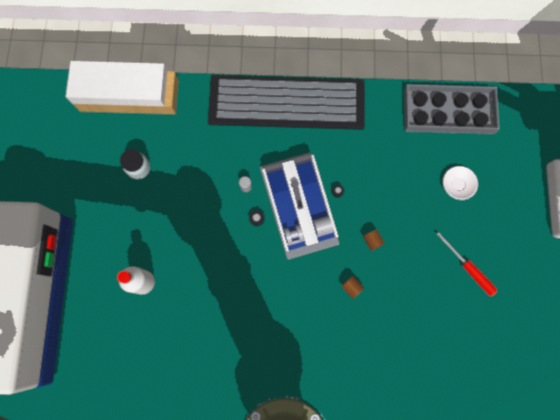

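View pics/side0.png

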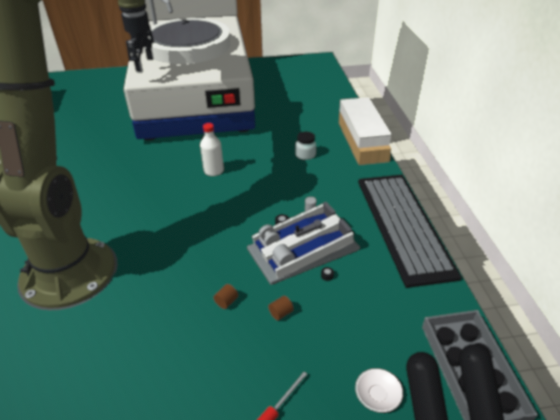

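```bash
cat > h.py <<'E'
import cv2,numpy as np
def cam(d):
    R=cv2.Rodrigues(np.array(d["rvec"],float))[0]; return np.array(d["mtx"],float),R,np.array(d["tvec"],float).ravel()
def unproj(d,u,v,z):
    K,R,t=cam(d); p=np.stack([(u-K[0,2])/K[0,0]*z,(v-K[1,2])/K[1,1]*z,z],-1); return (p-t)@R
def proj(d,P):
    return cv2.projectPoints(np.array(P,float).reshape(-1,1,3),np.array(d["rvec"],float),np.array(d["tvec"],float),np.array(d["mtx"],float),None)[0][:,0]
def rayplane(d,uv,n,c):   # plane n.X=c
    K,R,t=cam(d); uv=np.atleast_2d(uv).astype(float); r=np.c_[(uv-K[:2,2])/[K[0,0],K[1,1]],np.ones(len(uv))]@R; o=-R.T@t
    return o+r*((c-o@n)/(r@n))[:,None]
E
python3 - <<'E'
from h import *
d=dict(np.load("pics/top0.npz")); img=d["color"]; hsv=cv2.cvtColor(img,cv2.COLOR_RGB2HSV)
m=cv2.inRange(hsv,(108,120,40),(130,255,255)); m[:,:240]=0;m[:,360:]=0
v,u=np.nonzero(m); z=d["z_map"][v,u]; k=z>0; P=unproj(d,u[k].astype(float),v[k].astype(float),z[k]); print(len(P),P.min(0),P.max(0))
# silhouette of chute: not green, height>8
V,U=np.mgrid[130:280,240:360]; Q=unproj(d,U.ravel().astype(float),V.ravel().astype(float),d["z_map"][130:280,240:360].ravel())
M=((Q[:,2]>22)&(Q[:,2]<200)).reshape(V.shape).astype(np.uint8)
c=max(cv2.findContours(M,0,1)[0],key=cv2.contourArea); 
X=Q.reshape(*V.shape,3)[M>0]; 
cm=np.zeros_like(M);cv2.drawContours(cm,[c],-1,1,-1); X=Q.reshape(*V.shape,3)[(cm>0)&(M>0)]
r=cv2.minAreaRect(X[:,:2].astype(np.float32)); print("rect",r, cv2.boxPoints(r))
n=V.size
for a in (85,95,105):
    pass
big=cv2.resize(img[140:270,245:355],None,fx=5,fy=4.6,interpolation=cv2.INTER_CUBIC); big=cv2.resize(img[145:265,250:350],(500,600),interpolation=cv2.INTER_CUBIC)
s=dict(np.load("pics/side0.npz"))["color"]; 
cv2.imwrite("pics/c1.png",cv2.resize(big,(500,600))[:,:,::-1]); 
cv2.imwrite("pics/c2.png",cv2.resize(s[190:290,230:370],(800,571),interpolation=cv2.INTER_CUBIC)[:,:,::-1])
E
```

```text
1921 [ 467.61602334 -108.81677637   21.32754206] [694.70991682  60.50555364  49.98798333]
rect ((582.3323974609375, -22.107017517089844), (214.01177978515625, 134.51986694335938), 18.268171310424805) [[ 459.63602     8.220394]
 [ 501.80325  -119.51964 ]
 [ 705.0288    -52.43443 ]
 [ 662.8616     75.3056  ]]
```

View pics/c1.png

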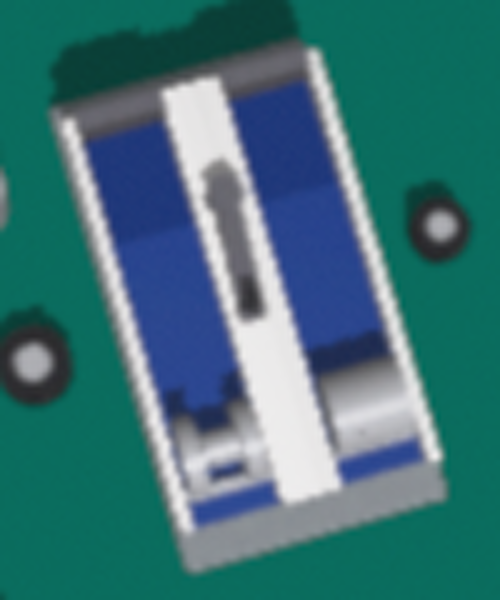

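View pics/c2.png

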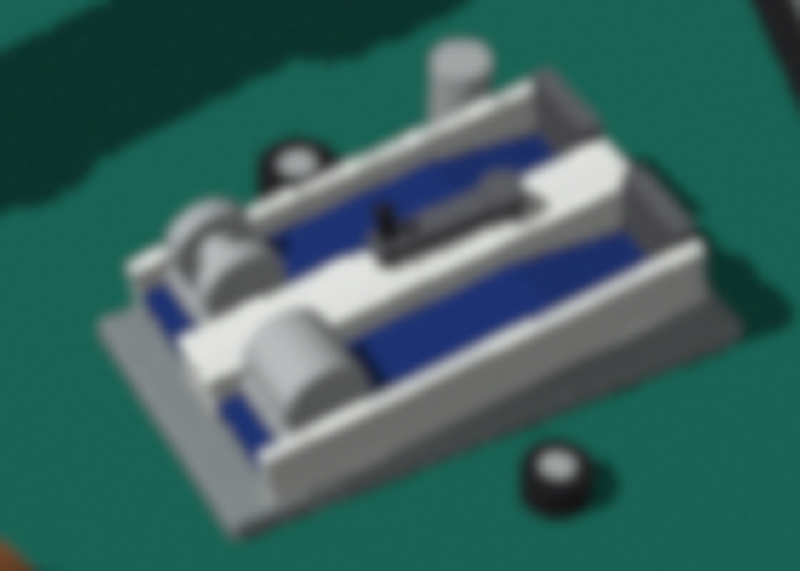

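```bash
cat >> h.py <<'E'
def Rc(yaw,p=7):
    y,p=np.radians(yaw),np.radians(-p); return np.array([[np.cos(y),-np.sin(y),0],[np.sin(y),np.cos(y),0],[0,0,1]])@np.array([[np.cos(p),0,np.sin(p)],[0,1,0],[-np.sin(p),0,np.cos(p)]])
E
python3 - <<'E'
from h import *
d=dict(np.load("pics/top0.npz"));s=dict(np.load("pics/side0.npz"))
img=d["color"]; hsv=cv2.cvtColor(img,cv2.COLOR_RGB2HSV)
m=((hsv[...,1]<60)&(hsv[...,2]>190)).astype(np.uint8); m[:,:250]=0;m[:,350:]=0;m[:145]=0;m[265:]=0
n,L,st,ce=cv2.connectedComponentsWithStats(m)
top=lambda u,v:(250+u/5-.4,145+v/5-.4)
sd=lambda u,v:(230+u/800*140-.4,190+v/571*100-.4)
O=np.array([582,-22,40.]);yaw=18.
for it in range(3):
    R=Rc(yaw);nn=R[:,2]
    print("yaw",yaw,O)
    ys=[]
    for i in range(1,n):
        if st[i,4]<25: continue
        v,u=np.nonzero(L==i); P=(rayplane(d,np.c_[u,v],nn,nn@O+15)-O)@R
        f=np.polyfit(P[:,0],P[:,1],1); print(st[i,4],"slope deg",np.degrees(np.arctan(f[0])),"y",P[:,1].mean(),P[:,1].min(),P[:,1].max(),"x",P[:,0].min(),P[:,0].max()); ys.append((st[i,4],f[0],P[:,1].mean()))
    b=max(ys); yaw+=np.degrees(np.arctan(b[1])); O=O+R[:,1]*b[2]
    for nm,D,c,pts,h in(("top",d,top,[(122,240),(193,225),(272,200),(330,184)],0),("side",s,sd,[(520,268),(385,180)],0)):
        Q=(rayplane(D,[c(*p) for p in pts],nn,nn@O+h)-O)@R; print(nm,"crest x",Q.round(1).tolist())
    Q=(rayplane(d,[top(250,300)],nn,nn@O+48)-O)@R;Q2=(rayplane(d,[top(222,180)],nn,nn@O+30)-O)@R;print("post",Q,"pivot",Q2)
    dx=[]
    Q=(rayplane(d,[top(*p) for p in[(122,240),(193,225),(272,200),(330,184)]],nn,nn@O)-O)@R; O=O+R[:,0]*0; sh=Q[:,0].mean()-38
    th=np.radians(yaw);O=O+sh*np.array([np.cos(th),np.sin(th),0])*.993
np.save("pics/O.npy",np.r_[O,yaw]);print(O,yaw)
R=Rc(yaw)
for D,nm in((d,"top"),(s,"side")):
    g=cv2.resize(D["color"],None,fx=4,fy=4,interpolation=cv2.INTER_CUBIC)[:,:,::-1].copy()
    for p in[(38,-61,0),(38,-15,0),(38,15,0),(38,61,0),(95,-61,24),(95,61,24),(-97,-61,8),(-97,61,8),(44,0,30),(-12,0,48),(-75,-18,20),(-75,-58,20),(-75,-38,40),(95,-67,15),(95,67,15),(-112,67,15),(-112,-67,15),(-112,15,15),(-112,-15,15)]:
        q=proj(D,O+R@np.array(p,float))[0]*4+1.5; cv2.circle(g,tuple(int(round(x)) for x in q),3,(0,0,255),-1)
    if nm=="top": a=g[580:1060,1000:1400]
    else: b=g[740:1160,920:1480]
a=cv2.resize(a,(400,480));b=cv2.resize(b,(400,300)); w=np.zeros((480,800,3),np.uint8);w[:,:400]=a;w[:300,400:]=b
cv2.imwrite("pics/o1.png",w)
E
```

```text
yaw 18.0 [582. -22.  40.]
265 slope deg -5.526643169630235 y -56.015139756553836 -66.64512971242557 -21.79002856387327 x -104.91613545953375 105.66459946324892
866 slope deg -1.922981223932281 y 2.892752105009403 -15.160880649727144 55.41315986620705 x -106.29140304270958 109.10665397753391
181 slope deg 0.2636562155694106 y 64.14935973937035 59.540826579997535 67.2008592433533 x -104.38178145819136 107.24061460844239
top crest x [[44.3, 51.4, -0.0], [41.8, 14.8, 0.0], [43.2, -27.4, -0.0], [43.0, -58.1, 0.0]]
side crest x [[46.3, -23.0, -0.0], [22.4, 58.6, 0.0]]
post [[-6.94424162  2.21111707 48.        ]] pivot [[55.79427136 -2.91516199 30.        ]]
yaw 16.077018776067717 [585.94146455 -17.85527103  40.        ]
265 slope deg -3.677792630126064 y -59.937511826529885 -72.68117399645779 -27.34390769644938 x -107.57094238825361 102.86168813822498
866 slope deg -0.0890811680231617 y -0.5412491904226832 -21.171536624705336 49.88491012577912 x -111.46536597801772 104.36681480688118
181 slope deg 2.17092057102128 y 61.10230762137406 53.53798458749382 67.51049796692972 x -111.254441241057 
[... 323 characters left out ...]
265 slope deg -3.5921607723281483 y -59.45085294209252 -72.29217194774382 -26.93354312950524 x -107.7413736331917 102.67984282643587
866 slope deg -0.004139447373563869 y -0.033210456521660645 -20.78247366391622 50.294797623701584 x -111.7524212795326 104.09520243231552
181 slope deg 2.2592663795466836 y 61.62698901255589 53.925790645862556 68.19067297271624 x -111.62023463771423 99.8960640502142
top crest x [[37.3, 53.5, -0.0], [36.1, 16.7, -0.0], [38.9, -25.3, -0.0], [39.8, -56.0, 0.0]]
side crest x [[42.0, -20.4, 0.0], [15.4, 60.7, 0.0]]
post [[-12.23015114   2.27241242  48.        ]] pivot [[50.67763837 -0.58656473 30.        ]]
[586.38487024 -18.32580178  40.        ] 15.983798160670991
```

View pics/o1.png

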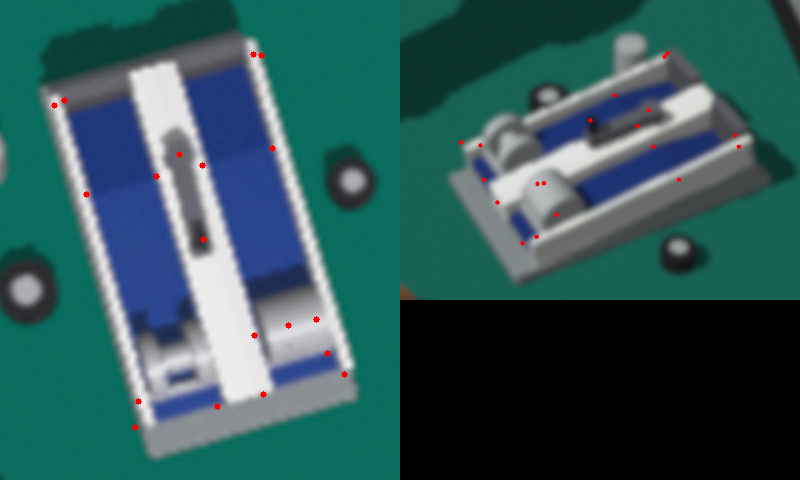

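Run:
```python
from h import *
d=dict(np.load("pics/top0.npz"));s=dict(np.load("pics/side0.npz"))
yaw=18.2;R=Rc(yaw);O=np.array([587.0,-20.4,40.]);nn=R[:,2]
top=lambda u,v:(250+u/5-.4,145+v/5-.4)
hsv=cv2.cvtColor(d["color"],cv2.COLOR_RGB2HSV)
m=((hsv[...,1]<60)&(hsv[...,2]>190)).astype(np.uint8); m[:,:250]=0;m[:,350:]=0;m[:145]=0;m[265:]=0
v,u=np.nonzero(m);P=(rayplane(d,np.c_[u,v],nn,nn@O+15)-O)@R
for lo,hi in((55,72),(-19,19),(-72,-55)):
    k=(P[:,1]>lo)&(P[:,1]<hi)&((P[:,0]>-40) if lo>-60 else (P[:,0]>-40)); q=P[k]; f=np.polyfit(q[:,0],q[:,1],1);print(len(q),np.degrees(np.arctan(f[0])),q[:,1].mean(),q[:,1].min(),q[:,1].max(),q[:,0].max(), P[(P[:,1]>lo)&(P[:,1]<hi),0].min())
Z=d["z_map"];v,u=np.mgrid[145:265,250:350];Q=(unproj(d,u.ravel()*1.,v.ravel()*1.,Z[145:265,250:350].ravel())-O)@R
for nm,k in(("floorR",(abs(Q[:,1]+38)<15)&(Q[:,0]>-35)&(Q[:,0]<30)),("wall",(abs(Q[:,1])<11)&(Q[:,0]>-90)&(Q[:,0]<-25)),("floorL",(abs(Q[:,1]-38)<15)&(Q[:,0]>-35)&(Q[:,0]<30)),("bar",(abs(Q[:,1]+38)<12)&(abs(Q[:,0]+75)<22)),("stop",(abs(Q[:,1]+38)<12)&(abs(Q[:,0]-98)<3))):
    print(nm,k.sum(),np.percentile(Q[k,2],[5,50,95]).round(1),np.polyfit(Q[k,0],Q[k,2],1))
for D,nm in((d,"top"),(s,"side")):
    g=cv2.resize(D["color"],None,fx=4,fy=4,interpolation=cv2.INTER_CUBIC)[:,:,::-1].copy()
    for p in[(38,-61,0),(38,-15,0),(38,15,0),(38,61,0),(95,-61,24),(95,61,24),(-97,-61,8),(-97,61,8),(44,0,30),(-12,0,48),(-75,-18,20),(-75,-58,20),(-75,-38,40),(95,-67,15),(95,67,15),(-112,67,15),(-112,-67,15),(-112,15,15),(-112,-15,15)]:
        q=proj(D,O+R@np.array(p,float))[0]*4+1.5; cv2.circle(g,tuple(int(round(x)) for x in q),2,(0,0,255),-1)
    if nm=="top": a=g[580:1060,1000:1400]
    else: b=g[740:1160,920:1480]
b=cv2.resize(b,(400,300)); w=np.zeros((480,800,3),np.uint8);w[:,:400]=a;w[:300,400:]=b
cv2.imwrite("pics/o2.png",w)
```

```text
119 0.024965910856193752 64.21914311260132 61.659843160465385 66.87631277710962 102.36333961465131 -109.37454939643246
456 0.5092198155783078 0.09483755239866068 -14.760214036183699 15.119274324576933 103.99830427093595 -111.46186097996718
109 0.043585043871791095 -63.83791282664835 -66.32144901734564 -61.13213898144354 100.35290711059362 -110.34813636683363
floorR 298 [-3.6  0.   4.2] [0.01116801 0.14276311]
wall 224 [11.3 15.1 18.6] [-4.24709762e-03  1.47340222e+01]
floorL 304 [-4.3  0.2  4.6] [-0.00904022  0.15642493]
bar 166 [ 7.4 36.5 42.3] [9.49663569e-03 3.43656837e+01]
stop 29 [-7.4 23.  27.1] [   3.22026083 -295.56096887]
```

View pics/o2.png

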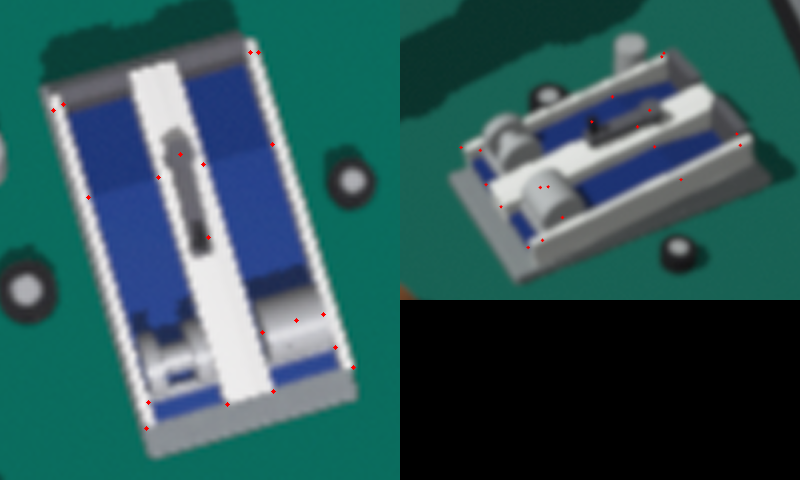

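```bash
cat >> h.py <<'E'
from scipy.spatial.transform import Rotation as Ro
O=np.array([587.0,-20.4,40.]);C=Rc(18.2);RT=np.c_[-C[:,0],C[:,1],-C[:,2]]
def go(s,world=None,chute=None):
    R=Ro.from_euler("xyz",s["ee_rot"],degrees=True).as_matrix();p=np.array(s["ee_pos"])
    g=np.array(world,float) if world is not None else O+C@np.array(chute,float)
    print("shift m",((g-p)@R/1000).round(4),"rot",Ro.from_matrix(R.T@RT).as_rotvec().round(4),"| chute now",(C.T@(p-O)).round(1),"t",s["time_s"],"f",np.round(C.T@np.array(s["ft_force"]),1))
E
python3 - <<'E'
from h import *;from plant import *
s=state();go(s,world=(540,280,260));go(s,chute=(-130,-38,120))
E
```

```text
shift m [-0.4276 -0.217  -0.0293] rot [-0.0402 -0.1185 -0.6295] | chute now [-143.9  727.4  209.4] t 0.1 f [-1.6 -0.8 -0. ]
shift m [-0.4711 -0.6035  0.0881] rot [-0.0402 -0.1185 -0.6295] | chute now [-143.9  727.4  209.4] t 0.1 f [-1.6 -0.8 -0. ]
```

The manual's scale: shifts go in shares of 50 cm and turns go in shares of 180 degrees. Converting my numbers, -0.24 m / 0.5 = -0.48, -0.19 m / 0.5 = -0.38, -0.4 rad / 3.1416 = -0.1273.

>>> {"op": "servo_tool", "data": {"rows": [[-0.09, -0.044, -0.006, -0.0016, -0.0048, -0.0255], [-0.18, -0.09, -0.012, -0.0032, -0.0095, -0.0509], [-0.28, -0.14, -0.02, -0.0048, -0.0143, -0.0764], [-0.38, -0.19, -0.026, -0.0064, -0.0191, -0.1019], [-0.48, -0.24, -0.032, -0.008, -0.0239, -0.1273]], "hand": 0}}

```text
time_s: 0.72
ee_pos: [392.5, 428.8, 247.0]
ee_rot: [179.5, 4.5, -174.9]
ft_force: [1.2, 0.2, -0.5]
grip_width: 0.001
finger_force: 0.0
```

Run:
```python
from h import *;from plant import *
s=state();print(s["ee_pos"],s["qpos"]);go(s,world=(540,280,260));go(s,chute=(-130,-38,120))
```

```text
[392.45180795 428.83290755 247.0462856 ] [-53.99584836   6.86459568   2.22625122  95.30898317   2.73192087
  74.39325666  42.71730165]
shift m [-0.1342 -0.1614 -0.0039] rot [-0.0138 -0.0428 -0.2269] | chute now [-18.9 487.5 210.9] t 0.725 f [ 1.2 -0.2 -0.7]
shift m [-0.0139 -0.5353  0.1003] rot [-0.0138 -0.0428 -0.2269] | chute now [-18.9 487.5 210.9] t 0.725 f [ 1.2 -0.2 -0.7]
```

To row units: -0.25 m / 0.5 = -0.5, -0.2 m / 0.5 = -0.4, -0.227 rad / 3.1416 = -0.0723.

>>> {"op": "servo_tool", "data": {"rows": [[-0.05, -0.1, 0, 0, -0.0032, -0.0159], [-0.1, -0.2, 0, -0.0016, -0.0064, -0.0318], [-0.14, -0.3, 0, -0.0032, -0.0095, -0.0477], [-0.18, -0.4, 0, -0.0032, -0.0127, -0.0637], [-0.2, -0.5, 0, -0.0045, -0.0137, -0.0723]]}}

```text
time_s: 1.35
ee_pos: [513.2, 188.1, 252.4]
ee_rot: [180.0, 7.0, -161.9]
ft_force: [-0.0, -0.2, 0.0]
grip_width: 0.001
finger_force: 0.0
```

Run:
```python
from h import *;from plant import *
s=state();print(s["ee_pos"],s["qpos"]);go(s,chute=(-130,-38,120))
```

```text
[513.22995458 188.1325546  252.4226302 ] [-38.11865202  -0.46080292  14.7759739  102.55127211   0.77272731
  70.91491248  84.5427939 ]
shift m [ 0.1505 -0.2595  0.0914] rot [ 0.0002  0.0001 -0.002 ] | chute now [ 21.  221.1 211.4] t 1.35 f [-0.1 -0.2  0.1]
```

To row units: -0.25 m / 0.5 = -0.5, -0.2 m / 0.5 = -0.4.

>>> {"op": "servo_tool", "data": {"rows": [[0.05, -0.1, 0, 0, 0, 0], [0.12, -0.2, 0.02, 0, 0, 0], [0.18, -0.3, 0.06, 0, 0, 0], [0.24, -0.4, 0.1, 0, 0, 0], [0.3, -0.5, 0.14, 0, 0, 0]]}}

```text
time_s: 1.98
ee_pos: [455.9, -92.7, 164.0]
ee_rot: [179.9, 7.1, -162.0]
ft_force: [-0.3, 0.1, 0.6]
grip_width: 0.0
finger_force: 0.0
```

To row units: 0.01 m / 0.5 = 0.02, -0.005 m / 0.5 = -0.01.

>>> {"op": "servo_tool", "data": {"rows": [[0, -0.01, 0.02, 0, 0, 0], [0, -0.01, 0.02, 0, 0, 0]]}}

```text
time_s: 2.22
ee_pos: [459.0, -95.1, 154.1]
ee_rot: [179.9, 6.9, -162.0]
ft_force: [0.2, -0.2, 1.5]
grip_width: 0.003
finger_force: 0.0
```

Run:
```python
from h import *;from plant import *
s=state();print(s["ee_pos"],s["qpos"]);go(s,chute=(-130,-38,13))
d=get_image("side");cv2.imwrite("pics/s2.png",cv2.resize(d["color"][130:290,180:400],(770,560),interpolation=cv2.INTER_CUBIC)[:,:,::-1])
```

```text
[458.97748404 -95.0656686  154.12687943] [-24.45404702  -7.45444012  33.60804175 119.3621699    1.00636778
  60.72664749 116.70704719]
shift m [-1.000e-04 -7.200e-03  1.179e-01] rot [ 0.0012 -0.0012 -0.0035] | chute now [-129.9  -30.9  130.9] t 2.225 f [ 0.3 -0.2  1.5]
```

View pics/s2.png

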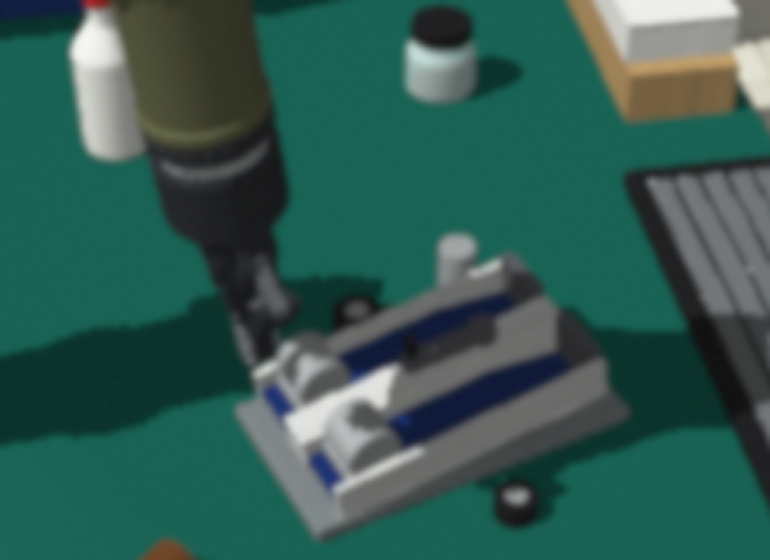

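To row units: 0.115 m / 0.5 = 0.23, 0.11 m / 0.5 = 0.22, -0.003 rad / 3.1416 = -0.001.

>>> {"op": "servo_tool", "data": {"rows": [[0, -0.006, 0.06, 0, 0, 0], [0, -0.014, 0.12, 0, 0, -0.001], [0, -0.014, 0.18, 0, 0, -0.001], [0, -0.014, 0.22, 0, 0, -0.001], [0, -0.014, 0.23, 0, 0, -0.001]]}}

```text
time_s: 2.9
ee_pos: [474.9, -95.8, 39.9]
ee_rot: [179.9, 6.9, -161.6]
ft_force: [-0.1, 0.6, -0.5]
grip_width: -0.003
finger_force: 0.0
```

>>> {"op": "servo_tool", "data": {"rows": [[0, 0, 0, 0, 0, 0], [0, 0, 0, 0, 0, 0]]}}

```text
time_s: 3.15
ee_pos: [475.9, -97.3, 41.8]
ee_rot: [180.0, 7.1, -161.7]
ft_force: [-0.4, -0.9, 0.1]
grip_width: 0.001
finger_force: 0.0
```

Run:
```python
from h import *;from plant import *
s=state();go(s,chute=(-108,-38,13))
```

```text
shift m [-0.0204  0.0003  0.0046] rot [0.0002 0.0021 0.0011] | chute now [-128.4  -38.3   17.6] t 3.15 f [-0.7 -0.7  0.2]
```

To row units: -0.024 m / 0.5 = -0.048, -0.02 m / 0.5 = -0.04, 0.001 rad / 3.1416 = 0.0003.

>>> {"op": "servo_tool", "data": {"rows": [[-0.01, 0, 0.006, 0, 0.0003, 0], [-0.02, 0, 0.006, 0, 0.0003, 0], [-0.03, 0, 0.006, 0, 0.0003, 0], [-0.04, 0, 0.006, 0, 0.0003, 0], [-0.048, 0, 0.006, 0, 0.0003, 0]]}}

```text
time_s: 3.78
ee_pos: [498.0, -90.0, 40.6]
ee_rot: [180.0, 6.9, -161.8]
ft_force: [-2.1, -0.8, 1.1]
grip_width: -0.0
finger_force: 1.0
```

Run:
```python
from h import *;from plant import *
s=state();go(s,chute=(-108,-38,13))
```

```text
shift m [0.0026 0.0004 0.0006] rot [ 0.0005 -0.0014  0.0005] | chute now [-105.4  -38.4   13.6] t 3.775 f [-2.1 -0.1  1.4]
```

>>> {"op": "servo_tool", "data": {"rows": [[-0.01, 0, 0, 0, 0, 0], [-0.02, 0, 0, 0, 0, 0], [-0.03, 0, 0, 0, 0, 0], [-0.04, 0, 0, 0, 0, 0], [-0.05, 0, 0, 0, 0, 0]]}}

```text
time_s: 4.4
ee_pos: [521.8, -82.2, 43.7]
ee_rot: [180.0, 7.0, -161.8]
ft_force: [-1.2, -1.0, 0.6]
grip_width: 0.001
finger_force: 0.9
```

Run:
```python
from h import *;from plant import *
s=state();go(s,chute=(-78,-38,12))
d=get_image("top");cv2.imwrite("pics/t3.png",cv2.resize(d["color"][145:265,250:350],(500,600),interpolation=cv2.INTER_CUBIC)[:,:,::-1])
```

```text
shift m [-0.0022  0.0004  0.0016] rot [ 0.0004 -0.0009  0.0004] | chute now [-80.2 -38.4  13.6] t 4.4 f [-1.4 -0.6  0.7]
```

View pics/t3.png

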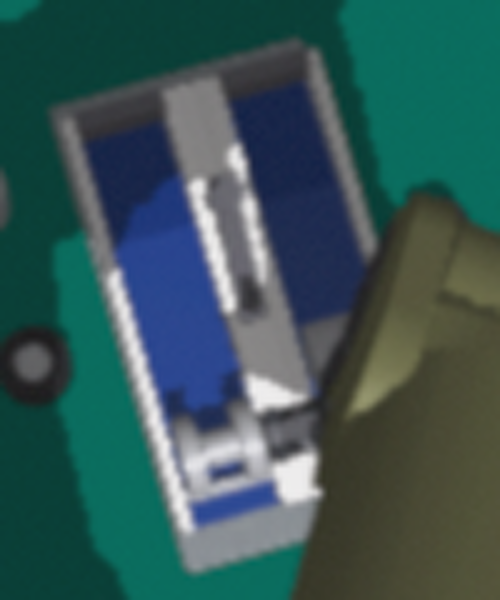

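To row units: -0.03 m / 0.5 = -0.06, -0.024 m / 0.5 = -0.048.

>>> {"op": "servo_tool", "data": {"rows": [[-0.012, 0, 0, 0, 0, 0], [-0.024, 0, 0, 0, 0, 0], [-0.036, 0, 0, 0, 0, 0], [-0.048, 0, 0, 0, 0, 0], [-0.06, 0, 0, 0, 0, 0]]}}

```text
time_s: 5.08
ee_pos: [550.1, -72.8, 47.3]
ee_rot: [180.0, 7.0, -161.8]
ft_force: [-1.1, 0.3, 0.9]
grip_width: 0.0
finger_force: 0.9
```

To row units: -0.025 m / 0.5 = -0.05, -0.02 m / 0.5 = -0.04.

>>> {"op": "servo_tool", "data": {"rows": [[-0.01, 0, 0, 0, 0, 0], [-0.02, 0, 0, 0, 0, 0], [-0.03, 0, 0, 0, 0, 0], [-0.04, 0, 0, 0, 0, 0], [-0.05, 0, 0, 0, 0, 0]]}}

```text
time_s: 5.7
ee_pos: [573.6, -65.1, 50.4]
ee_rot: [180.0, 7.0, -161.8]
ft_force: [-2.1, 0.3, 1.0]
grip_width: -0.002
finger_force: 0.9
```

Run:
```python
from h import *;from plant import *
s=state();go(s,chute=(8,-38,13))
d=get_image("side");cv2.imwrite("pics/s4.png",cv2.resize(d["color"][150:290,210:390],(720,560),interpolation=cv2.INTER_CUBIC)[:,:,::-1])
```

```text
shift m [-0.0332  0.0003  0.0005] rot [ 0.0004 -0.0008  0.0003] | chute now [-25.2 -38.3  13.5] t 5.7 f [-1.7  0.9  1.3]
```

View pics/s4.png

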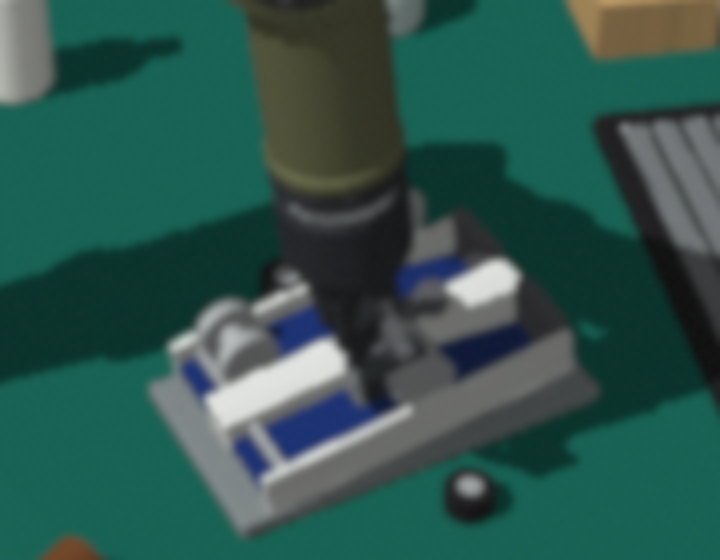

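To row units: -0.025 m / 0.5 = -0.05, -0.02 m / 0.5 = -0.04.

>>> {"op": "servo_tool", "data": {"rows": [[-0.01, 0, 0, 0, 0, 0], [-0.02, 0, 0, 0, 0, 0], [-0.03, 0, 0, 0, 0, 0], [-0.04, 0, 0, 0, 0, 0], [-0.05, 0, 0, 0, 0, 0]]}}

```text
time_s: 6.38
ee_pos: [597.2, -57.3, 53.4]
ee_rot: [180.0, 7.0, -161.8]
ft_force: [-2.8, -0.8, 1.1]
grip_width: -0.0
finger_force: 0.9
```

To row units: -0.02 m / 0.5 = -0.04, -0.016 m / 0.5 = -0.032.

>>> {"op": "servo_tool", "data": {"rows": [[-0.008, 0, 0, 0, 0, 0], [-0.016, 0, 0, 0, 0, 0], [-0.024, 0, 0, 0, 0, 0], [-0.032, 0, 0, 0, 0, 0], [-0.04, 0, 0, 0, 0, 0]]}}

```text
time_s: 7.0
ee_pos: [616.2, -51.0, 55.9]
ee_rot: [180.0, 7.0, -161.8]
ft_force: [-0.2, 0.2, 0.1]
grip_width: -0.001
finger_force: 0.0
```

>>> {"op": "servo_tool", "data": {"rows": [[-0.008, 0, 0, 0, 0, 0], [-0.016, 0, 0, 0, 0, 0], [-0.024, 0, 0, 0, 0, 0], [-0.032, 0, 0, 0, 0, 0], [-0.032, 0, 0, 0, 0, 0]]}}

```text
time_s: 7.62
ee_pos: [631.2, -46.2, 57.8]
ee_rot: [180.0, 7.0, -161.8]
ft_force: [-1.1, -0.3, 0.5]
grip_width: 0.003
finger_force: 0.0
```

Run:
```python
from h import *;from plant import *
s=state();go(s,chute=(8,-38,13))
d=get_image("side");cv2.imwrite("pics/s5.png",cv2.resize(d["color"][150:290,210:390],(720,560),interpolation=cv2.INTER_CUBIC)[:,:,::-1])
```

```text
shift m [0.0278 0.0003 0.0005] rot [ 0.0003 -0.0006  0.0006] | chute now [ 35.8 -38.3  13.5] t 7.625 f [-1.1  0.1  0.6]
```

View pics/s5.png

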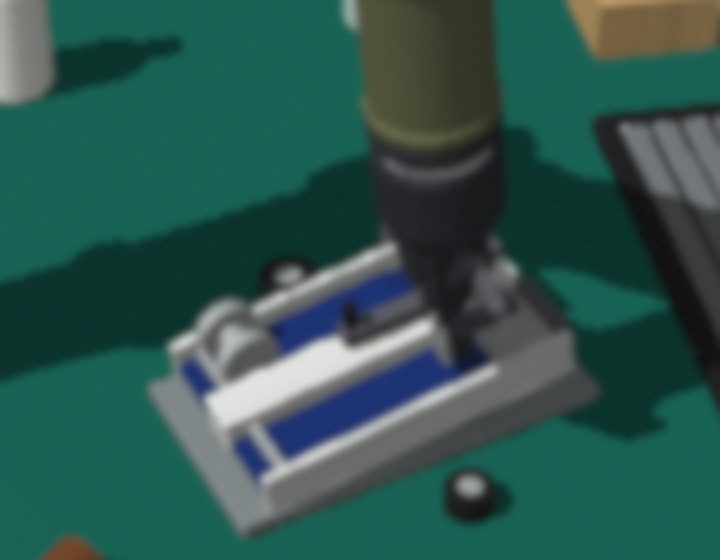

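To row units: -0.075 m / 0.5 = -0.15, -0.065 m / 0.5 = -0.13.

>>> {"op": "servo_tool", "data": {"rows": [[0.02, 0, 0, 0, 0, 0], [0.04, 0, -0.03, 0, 0, 0], [0.05, 0, -0.08, 0, 0, 0], [0.07, 0.02, -0.13, 0, 0, 0], [0.09, 0.06, -0.15, 0, 0, 0]]}}

```text
time_s: 8.3
ee_pos: [570.1, -36.1, 128.1]
ee_rot: [-180.0, 7.1, -161.9]
ft_force: [-0.0, 1.0, 0.2]
grip_width: 0.003
finger_force: 0.0
```

To row units: 0.05 m / 0.5 = 0.1, 0.03 m / 0.5 = 0.06.

>>> {"op": "servo_tool", "data": {"rows": [[0.004, 0.06, 0, 0, 0, 0], [0.008, 0.1, 0, 0, 0, 0], [0.008, 0.1, 0, 0, 0, 0]]}}

```text
time_s: 8.68
ee_pos: [549.8, 12.9, 126.0]
ee_rot: [179.9, 6.9, -161.6]
ft_force: [-1.3, -0.5, -0.8]
grip_width: -0.001
finger_force: 0.0
```

```bash
cat > look.py <<'E'
from h import *;from plant import *
# bar: bright-grey points in right pocket by depth; keeper: dark points z 25..50
for n in("top","side"):
    d=get_image(n);Z=d["z_map"];v,u=np.mgrid[140:290,230:380];z=Z[140:290,230:380].ravel();c=d["color"][140:290,230:380].reshape(-1,3).astype(int)
    Q=(unproj(d,u.ravel()*1.,v.ravel()*1.,z)-O)@C;k=(z>0)
    b=k&(abs(Q[:,1]+38)<18)&(Q[:,0]>45)&(Q[:,0]<92)&(Q[:,2]>20)&(Q[:,2]<45); print(n,"bar",b.sum(),np.median(Q[b],0).round(1) if b.any() else"",Q[b,2].max().round(1) if b.any() else "")
    hs=c.max(1)-c.min(1); kk=k&(abs(Q[:,1])<75)&(Q[:,0]>-25)&(Q[:,0]<60)&(Q[:,2]>20)&(Q[:,2]<54)&(c.max(1)<110)&(hs<30)
    if kk.sum()>8:
        p=Q[kk]; w=cv2.fitLine(p[:,:2].astype(np.float32),cv2.DIST_HUBER,0,.01,.01).ravel();print("  keeper",kk.sum(),"mean",p.mean(0).round(1),"x",np.percentile(p[:,0],[5,95]).round(),"y",np.percentile(p[:,1],[5,95]).round(),"line ang",np.degrees(np.arctan2(w[1],w[0])).round(1))
E
python3 - <<'E'
from h import *;from plant import *
go(state(),chute=(-12,30,36))
exec(open("look.py").read())
E
```

```text
shift m [-0.0022 -0.0134  0.0524] rot [ 0.002  -0.0011  0.003 ] | chute now [-14.2  43.3  88.4] t 8.675 f [-1.5 -0.1 -0.6]
top bar 8 [ 88.5 -51.2  26.6] 31.2
side bar 152 [ 70.1 -38.   30.3] 37.0
  keeper 193 mean [18.  -2.8 30.8] x [-14.  50.] y [-10.   6.] line ang -1.9
```

To row units: 0.052 m / 0.5 = 0.104, -0.002 m / 0.5 = -0.004, 0.003 rad / 3.1416 = 0.001.

>>> {"op": "servo_tool", "data": {"rows": [[-0.002, -0.026, 0.02, 0, 0, 0.001], [-0.004, -0.026, 0.06, 0, 0, 0.001], [-0.004, -0.026, 0.09, 0, 0, 0.001], [-0.004, -0.026, 0.104, 0, 0, 0.001], [-0.004, -0.026, 0.104, 0, 0, 0.001]]}}

```text
time_s: 9.4
ee_pos: [562.7, 1.6, 74.4]
ee_rot: [180.0, 6.9, -162.0]
ft_force: [-0.5, -0.2, -0.0]
grip_width: 0.0
finger_force: 0.0
```

Run:
```python
from h import *;from plant import *
s=state();go(s,chute=(-12,30,36))
hx,hy=10.5,14
for f in range(0,91,10):
    a=np.radians(f);t=np.array([np.sin(a),-np.cos(a)]);p=np.array([44-56*np.cos(a),-56*np.sin(a)])
    sd=5+min(hx/max(abs(t[0]),1e-6),hy/max(abs(t[1]),1e-6));print(f,(p-sd*t).round(1))
```

```text
shift m [0.0001 0.0015 0.0001] rot [ 0.0003 -0.0018 -0.003 ] | chute now [-11.9  28.5  36.1] t 9.4 f [-0.6 -0.   0.1]
0 [-12.  19.]
10 [-14.5   9.2]
20 [-15.4  -0.5]
30 [-15.1  -9.7]
40 [-12.6 -19.7]
50 [ -6.3 -30.9]
60 [  1.2 -39.9]
70 [  9.6 -47.1]
80 [ 18.9 -52.4]
90 [ 28.5 -56. ]
```

To row units: -0.048 m / 0.5 = -0.096, 0.003 m / 0.5 = 0.006.

>>> {"op": "servo_tool", "data": {"rows": [[0.002, -0.019, 0, 0, 0, 0], [0.005, -0.038, 0, 0, 0, 0], [0.007, -0.058, 0, 0, 0, 0], [0.006, -0.076, 0, 0, 0, 0], [0.002, -0.096, 0, 0, 0, 0]]}}

```text
time_s: 10.02
ee_pos: [576.7, -45.0, 74.6]
ee_rot: [179.9, 6.9, -162.0]
ft_force: [-0.4, 0.8, 0.3]
grip_width: 0.002
finger_force: 0.3
```

Run:
```python
from h import *;from plant import *
s=state();go(s,chute=(28.5,-56,36))
exec(open("look.py").read())
```

```text
shift m [-0.0418 -0.0358  0.0004] rot [ 0.0006 -0.0017 -0.003 ] | chute now [-13.1 -20.1  36.5] t 10.025 f [-0.1  0.9  0.3]
top bar 35 [ 83.8 -25.4  29.8] 36.1
  keeper 50 mean [43.3  1.5 31.4] x [35. 50.] y [-6.  9.] line ang -42.9
side bar 153 [ 70.2 -37.8  30.8] 35.5
  keeper 196 mean [ 21.6 -26.3  32.1] x [-9. 59.] y [-44.  -2.] line ang 31.6
```

To row units: -0.0415 m / 0.5 = -0.083, -0.036 m / 0.5 = -0.072.

>>> {"op": "servo_tool", "data": {"rows": [[-0.013, -0.022, 0, 0, 0, 0], [-0.029, -0.04, 0, 0, 0, 0], [-0.045, -0.054, 0, 0, 0, 0], [-0.064, -0.064, 0, 0, 0, 0], [-0.083, -0.072, 0, 0, 0, 0]]}}

```text
time_s: 10.75
ee_pos: [627.3, -65.7, 79.5]
ee_rot: [179.9, 6.9, -161.9]
ft_force: [-13.5, 1.0, 1.3]
grip_width: -0.002
finger_force: 7.5
```

To row units: -0.0005 m / 0.5 = -0.001.

>>> {"op": "servo_tool", "data": {"rows": [[0, 0, 0, 0, 0, 0], [-0.001, 0, 0, 0, 0, 0]]}}

```text
time_s: 11.0
ee_pos: [626.6, -65.7, 79.1]
ee_rot: [179.9, 6.8, -162.0]
ft_force: [-4.6, -0.6, 0.0]
grip_width: 0.0
finger_force: 2.5
```

Run:
```python
from h import *;from plant import *
s=state();go(s,chute=(28.5,-56,36))
exec(open("look.py").read())
```

```text
shift m [-0.0004 -0.0006 -0.    ] rot [ 0.001  -0.0034 -0.0028] | chute now [ 28.1 -55.4  36. ] t 11.0 f [-4.5  0.8  0.6]
top bar 120 [ 76.5 -31.   30.6] 39.7
  keeper 17 mean [ 48.1 -11.1  30.1] x [36. 60.] y [-31.   1.] line ang -58.5
side bar 54 [ 71.  -50.8  29.9] 35.9
  keeper 80 mean [ 39.  -55.1  36.8] x [20. 57.] y [-71.   2.] line ang -87.5
```

To row units: 0.09 m / 0.5 = 0.18, -0.08 m / 0.5 = -0.16.

>>> {"op": "servo_tool", "data": {"rows": [[0.01, 0, 0, 0, 0, 0], [0.03, 0, 0, 0, 0, 0], [0.05, 0, -0.04, 0, 0, 0], [0.09, 0, -0.1, 0, 0, 0], [0.18, 0, -0.16, 0, 0, 0]]}}

```text
time_s: 11.72
ee_pos: [534.5, -96.0, 149.8]
ee_rot: [-179.9, 7.1, -161.9]
ft_force: [0.2, 0.0, 0.6]
grip_width: 0.002
finger_force: 0.0
```

To row units: -0.06 m / 0.5 = -0.12, 0.05 m / 0.5 = 0.1.

>>> {"op": "servo_tool", "data": {"rows": [[0.06, -0.06, -0.06, 0, 0, 0], [0.1, -0.12, -0.12, 0, 0, 0], [0.1, -0.12, -0.12, 0, 0, 0]]}}

```text
time_s: 12.1
ee_pos: [498.5, -175.1, 204.9]
ee_rot: [-179.9, 7.4, -162.3]
ft_force: [0.5, 0.8, 0.3]
grip_width: -0.002
finger_force: 0.0
```

Run:
```python
from h import *;from plant import *
s=state();go(s,chute=(28.5,-56,36))
exec(open("look.py").read())
```

```text
shift m [-0.1384  0.065   0.1445] rot [-0.0029  0.0063 -0.0088] | chute now [-111.3 -119.3  179.9] t 12.1 f [0.8 0.6 0.2]
top bar 240 [ 69.6 -38.5  29.5] 44.8
  keeper 186 mean [ 46.1 -24.3  30.5] x [37. 59.] y [-56.   6.] line ang -86.0
side bar 165 [ 69.9 -37.1  30.4] 36.3
  keeper 193 mean [ 44.9 -32.9  31.1] x [37. 57.] y [-65.   3.] line ang 90.0
```

```bash
python3 -c "
from plant import *
print(job_done())"
```

```text
the job is handed in; nothing more can be done
None
```

The job is handed in after 12 s of robot time. The bar is home against the stop in the right lane and the keeper was pushed to its hard limit, within about 4° of square on the last images. I saw no contact with the test piece or bystanders, but the hand-in returned no verdict.

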